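# Wedge the coffee-pot chamber in the vice and hold its new filter plate flush

### The arm

A 6-joint arm with a two-finger parallel gripper is mounted at the origin on the work surface. World frame = base frame: x ahead of the robot, y to its left, z up, the work surface at z = 0. Lengths are in mm, angles in rad, forces in N, time in s.
With the tool pointing down it reaches from about 275 to 750 mm from the base axis. Payload 10.2 kg.
Tool frame: the origin (TCP) lies between the finger pads; the fingertips stand 8 mm ahead of it and the grasp point (between the pads) lies 11 mm behind it; z points along the fingers, x is the direction in which the jaws open and shut, and the axes are right-handed (so a half turn about z gives the same grasp; the last joint's range is limited). The gripper opens to 85 mm and grips with 20 to 120 N. Pads are 22 mm wide; open, the fingers measure 114 mm over their backs; the gripper's body (76 mm by 85 mm) begins 54 mm behind the grasp point. The pads swing forward as they close: fully open they stand 13 mm farther back than shut.
Start: joints at [0.88, 0.313, 1.498, -0, 1.331, -0.223], TCP at [236.748, 468.595, 239.294] pointing down, gripper open.
Joint ranges: [-2.94, 2.94], [-0.97, 2.17], [0.19, 2.56], [-1.23, 4.37], [0.02, 3.11], [-2.88, 2.88]. Speed limits (rad/s): [2.39, 2.39, 3.01, 3.14, 3.14, 3.14].

### API

Orientations are given as a unit quaternion [w, x, y, z].
In Python, from rig import sense, eyes, ctrl gives the robot as it stands.
- The arm moves only by the tool move_arm, never from a script. Its argument "rows" is a list that holds one entry, the list of rows, each a list of 5 numbers: the shift along the tool's x, y, z in mm, then the turn about the tool's z in units of 6 degrees (1.0 is 6 degrees), then the gripper command: -1 is shut, 1 is fully open, values between are in proportion. In form: [[[dx, dy, dz, roll, jaw], ...]]. A call has 1 to 12 rows; each row is the pose to reach, as a shift and turn from the pose measured when the call began, along the tool's axes at that moment; what a row does not reach only later rows make up. A row lasts 1/8 s, in which the tool goes at most 62.5 mm and 10.7 degrees, less where a joint would pass 70% of its speed; a pose out of reach is approached as far as the arm can. A call with a gripper value outside its range is refused whole. The fingers move at their own pace and stop on an object; "squeeze" is the grip in N (left out, the last holds). Time passes only in rows, so rows that repeat a pose let the fingers close. It gives the time, the measured TCP pose, the force and the opening at its end, in the units of the state.
- sense(): the state, without advancing time (a new reading comes with each control period).
- eyes.capture(name): name is "side" or "top"; returns a dict with "color" (400x640x3 uint8, blue, green, red), "vertical_fov" (degrees; the focal length in pixels is half the picture's height over the tangent of half this angle, whatever the lens; pixels are square), "cx", "cy" (the principal point, pixels), "xyz" and "attitude" of the camera in the world. Camera axes: x right, y down, z forward; pixel columns grow to the right and rows downward; lengths in mm; the calibration is good to about 2 mm. A picture is of the moment at which its call begins. There is no depth.
- ctrl.finish_job(): hands the job in, once; it reports no verdict.
The state is a dict: "time_s": time; "joints": joint angles; "dq": joint speeds; "tau": joint torques, N m; "eef_pos": TCP position; "ee_rot": TCP orientation; "force": force on the tool from outside, world axes, zero at the start; "wrist_torque": the same for the moment, N m; "grip_width": opening from 0.0 (shut) to 1.0 (fully open).
Only numpy, scipy, OpenCV 4.12 (cv2) and the standard library are available. Lean on these libraries where they do the work, as an engineer would, in place of code of your own. Each camera call takes 0.05 s, during which the arm holds its last target. There are 200 camera calls.

### The job

The coffee pot's upper chamber stands upside down between the open jaws of the bench vice, close against one jaw. Take the wooden wedge out of its block, slide it upright, thin end down, into the gap beside the chamber that is wide enough for it until it sits snug about midway along the jaws, without forcing the chamber across, and let go of it. Then with closed fingertips press the filter plate in the chamber's collar gently but firmly down until it lies flush with the new gasket, and finish while still holding it pressed there, leaving the wedge in place and the other things on the table alone.

Things in the scene. Friction and masses are not known exactly. Their poses are not given: they have to be found in the camera images.
- vice: Cast iron bench vice on the far table edge. Origin on its flat bed midway between the jaws, 85 mm above the table; x along the jaws, y across them (screw on +y), z up. The jaws are fixed: upright faces at y -48 and +48 mm, 75 mm wide, tops 45 mm above the origin, 28 (-y) and 22 mm (+y) thick.
- chamber_base (a point): Centre of the underside, on the bed, of the loose upside-down octagonal aluminium chamber (260 g): 80 mm across flats, each side leaning in 5 deg to 68 mm at 70 mm height, then a collar 68 mm across, rim at 84 mm. Flats face the jaws; black handle to vice +x. It stands about 7.5 mm off the vice's middle, by one jaw: gaps at the jaw tops are about 4.5 mm on that side and 19.5 mm on the other.
- plate_top (a point): Centre of the upper face of the perforated round steel filter plate, 51 mm across, level in the collar on the chamber's axis. At first 87 mm above the bed, 3 mm above the collar rim and 6 mm proud of the pale gasket ring around it (62 mm outside, 52 mm inside). The collar is 62 mm wide inside.
- filter_plate (a joint): How far the filter plate is pressed down, m: 0 proud, 0.006 home on its stop, flush with the gasket. Springy: it gives at about 3 N, is home at about 9 N, and rises again when let go.
- wedge_mid (a point): Centre of the loose beech wedge (45 g), 37.5 mm above its foot. 75 mm high; 42 mm wide along its x, with flat parallel ends to grip; along its y both faces taper 5 deg: 13.5 mm at the foot (tip eased to 9.5), 26.6 mm at the top. It stands in its block, thin end down. Snug in the gap, x along the jaws, its foot is about 8 to 13 mm above the bed and its centre about 38 mm from the vice's middle.
- block_slot (a point): Centre of the slot's mouth on top of the fixed dark wooden block (90 x 90 x 34 mm high) in which the wedge stands. The slot, 25 mm deep, runs along the block's x.
There are look-alikes about, which are no part of the job. What is meant by the part that bears wedge_mid is not turquoise, and is the larger of those in its own colour.

How it is judged:
By the outcome, as a careful person would: the job done as asked, in the order asked, and still so for the second after the job is handed in, while the arm keeps its last pose, push and grip.
It also fails if it takes over 45 s, if anything falls off the work surface, if the arm or the gripper's body presses on something with over 40 N, if the wrist force passes 120 N, or if a joint passes its speed limit or range.

## Working session

There is one attempt and no reset: what is moved stays moved. The work goes in short steps, Python scripts to look and compute and a tool call to move; the robot and the scene stay as the last step left them, time stands still between calls to the robot, and variables do not carry over. Pictures are saved under pics/ and viewed, about 8 in all and at most 12, crops included, and the job is handed in when it is done.

Besides the shell and the picture viewer there is one more tool, called after "Call:" as name(argument=value, ...) on one line, values as JSON. move_arm: Moves the arm, as the interface text tells. Its arguments: {"type":"object","properties":{"rows":{"type":"array","items":{"type":"array","items":{"type":"array","items":{"type":"number"}}}},"squeeze":{"type":"number"}},"required":["rows"]}

```bash
mkdir -p pics; python3 - <<'E'
from rig import sense, eyes, ctrl
import cv2
s=sense();print(s)
for n in("side","top"):
    c=eyes.capture(n);cv2.imwrite(f"pics/{n}0.png",c["color"]);print(n,{k:v for k,v in c.items() if k!="color"})
E
```

```text
{'time_s': 0.0, 'joints': array([ 8.79561618e-01,  3.13439601e-01,  1.49844107e+00, -1.20764807e-05,
        1.33099191e+00, -2.23387049e-01]), 'dq': array([ 0.00213542,  0.00149392, -0.00078019,  0.00039814, -0.00085742,
       -0.00034034]), 'tau': array([ 1.52182333e-04, -4.12252772e+01, -2.59751880e+01, -1.68426350e-04,
        3.95067211e-03,  1.95591878e-05]), 'eef_pos': array([236.60299194, 468.38476824, 238.73888998]), 'ee_rot': array([ 2.11768819e-04,  8.51752053e-01,  5.23944683e-01, -6.03937735e-04]), 'force': array([ 0.31839694, -0.29339211,  0.48381538]), 'wrist_torque': array([-0.01275267, -0.01527561,  0.0114494 ]), 'grip_width': 0.9996155965055429}
side {'vertical_fov': 47.09395454590137, 'cx': 319.10334059748334, 'cy': 201.597195327585, 'xyz': array([ 461.31020031, -694.13265126,  781.81948261]), 'attitude': array([-0.36120233,  0.93147181, -0.03664658,  0.02345588])}
top {'vertical_fov': 52.70023868575529, 'cx': 322.35897741735204, 'cy': 197.29986665519928, 'xyz': array([475.40700852, -98.38177756, 864.05323855]), 'attitude': array([ 0.00812991, -0.69886855,  0.71487522, -0.02168115])}
```

View pics/side0.png

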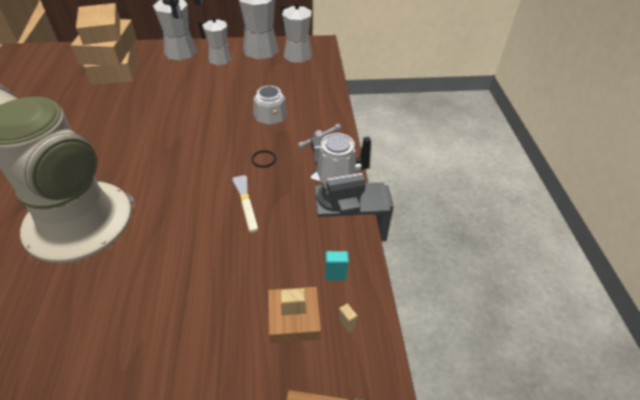

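View pics/top0.png

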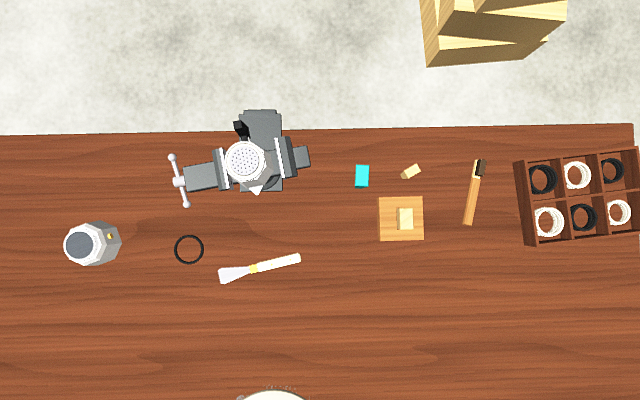

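Top view: the wedge candidates are the turquoise wedge (362,176), a small beech one lying loose (411,171), and the larger beech one standing in the block (405,217). I choose the last. The vice is at about (250,162), with the screw toward image left (+y) and the chamber nearer the left jaw. I'll check this in a close crop and measure.

```bash
cat > h.py <<'E'
import numpy as np, cv2
from scipy.spatial.transform import Rotation as R
from rig import sense, eyes, ctrl
def rot(q): return R.from_quat([q[1],q[2],q[3],q[0]])
class Cam:
    def __init__(s,n):
        c=eyes.capture(n); s.im=c["color"]; s.c=np.array([c["cx"],c["cy"]]); s.p=np.array(c["xyz"]); s.R=rot(c["attitude"]).as_matrix()
        s.f=s.im.shape[0]/2/np.tan(np.radians(c["vertical_fov"])/2)
    def proj(s,P):
        v=(np.atleast_2d(P)-s.p)@s.R; return v[:,:2]/v[:,2:]*s.f+s.c
    def ray(s,uv):
        v=np.c_[(np.atleast_2d(uv)-s.c)/s.f,np.ones(len(np.atleast_2d(uv)))]@s.R.T; return v/np.linalg.norm(v,axis=1)[:,None]
    def plane(s,uv,z):
        d=s.ray(uv); return s.p+d*((z-s.p[2])/d[:,2])[:,None]
def tri(a,ua,b,ub):
    d1=a.ray(ua)[0];d2=b.ray(ub)[0]
    t=np.linalg.lstsq(np.c_[d1,-d2],b.p-a.p,rcond=None)[0]
    P,Q=a.p+t[0]*d1,b.p+t[1]*d2
    return (P+Q)/2,np.linalg.norm(P-Q)
E
python3 - <<'E'
from h import *
s=Cam("side");t=Cam("top")
a=cv2.resize(t.im[100:220,165:325],None,fx=5,fy=5,interpolation=cv2.INTER_CUBIC)
cv2.imwrite("pics/vt.png",a)
b=cv2.resize(t.im[150:250,340:440],None,fx=4,fy=4,interpolation=cv2.INTER_CUBIC)
c=cv2.resize(s.im[240:340,260:360],None,fx=4,fy=4,interpolation=cv2.INTER_CUBIC)
cv2.imwrite("pics/w.png",np.hstack([b,c]))
d=cv2.resize(s.im[110:230,290:410],None,fx=5,fy=5,interpolation=cv2.INTER_CUBIC)
cv2.imwrite("pics/vs.png",d)
print(t.plane([[405,217],[401,219],[250,162]],84),s.plane([[293,294]],84))
hsv=cv2.cvtColor(t.im,cv2.COLOR_BGR2HSV);print(hsv[210,405],hsv[200,385],hsv[217,407])
E
```

```text
[[ 466.39580527 -272.928353     84.        ]
 [ 462.70904684 -265.03021399   84.        ]
 [ 579.59888535   24.68913011   84.        ]] [[ 463.84253258 -273.1268817    84.        ]]
[ 27  69 254] [ 17 145 241] [ 27  65 254]
```

View pics/w.png

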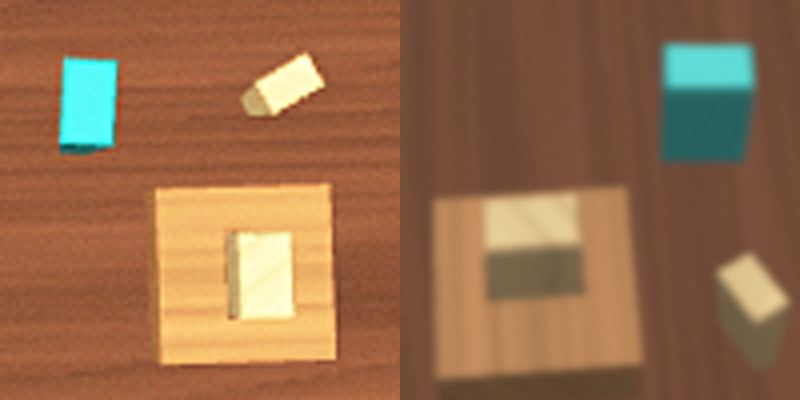

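View pics/vt.png

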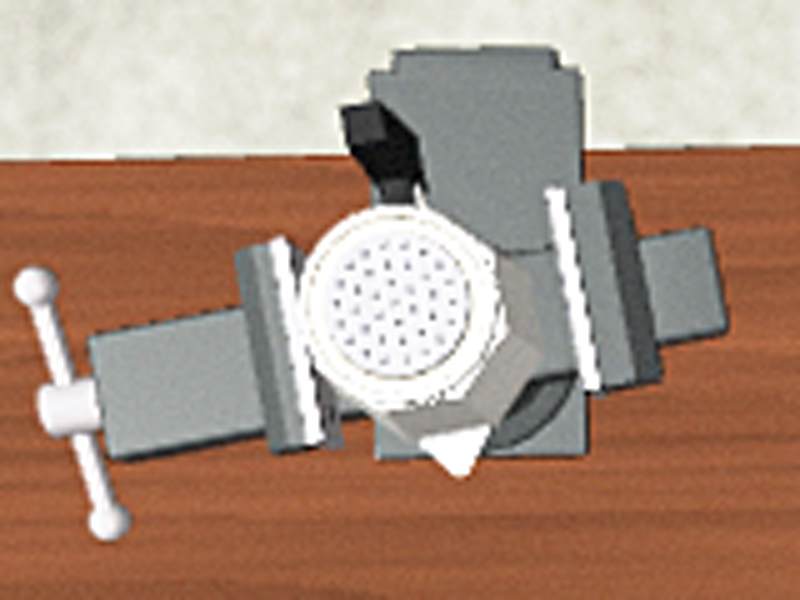

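Crops: the beech wedge stands in the block, its long side along world x, top-face corners at full-picture px (399.5,208.5), (413,208), (413.8,229.5), (400,229.8). The vice is turned about 10°, and the wide gap is on the right (-y) jaw. Now I'll measure.

```bash
cat > m.py <<'E'
from h import *
s=Cam("side");t=Cam("top")
o=np.array([340,150])
m=cv2.inRange(cv2.cvtColor(t.im,cv2.COLOR_BGR2HSV),(22,30,225),(35,110,255)); m[:200]=0;m[245:]=0;m[:,:380]=0;m[:,425:]=0
c=max(cv2.findContours(m,0,2)[0],key=cv2.contourArea);P=t.plane(c[:,0].astype(float),84)[:,:2]
print("wedge top",cv2.minAreaRect(P.astype(np.float32)))
# block top outline
m=cv2.inRange(cv2.cvtColor(t.im,cv2.COLOR_BGR2HSV),(13,80,200),(35,180,255)); m[:185]=0;m[250:]=0;m[:,:370]=0;m[:,430:]=0
m=cv2.morphologyEx(m,cv2.MORPH_CLOSE,np.ones((9,9)))
c=max(cv2.findContours(m,0,2)[0],key=cv2.contourArea);P=t.plane(c[:,0].astype(float),34)[:,:2]
print("block",cv2.minAreaRect(P.astype(np.float32)))
C=lambda l:np.array(l,float)/5+[165-.4,100-.4]
jr=t.plane(C([[545,190],[583,390]]),130);jl=t.plane(C([[290,238],[326,443]]),130)
for n,j in(("right",jr),("left",jl)):
    d=j[0]-j[1];print(n,j.round(1).tolist(),np.linalg.norm(d),np.degrees(np.arctan2(d[1],d[0])))
pl=C([[400,305]]);p=t.plane(pl,172);print("plate",p,"in side",s.proj(p))
mid=(jr.mean(0)+jl.mean(0))/2;print("mid",mid)
d=(jr[0]-jr[1]+jl[0]-jl[1]);d/=np.linalg.norm(d);n=np.array([-d[1],d[0],0])
print("yaw",np.degrees(np.arctan2(d[1],d[0])),"width",(jl.mean(0)-jr.mean(0))@n,"plate off",(p[0]-mid)@d,(p[0]-mid)@n)
E
python3 m.py
```

```text
wedge top ((463.50628662109375, -274.7237854003906), (41.452667236328125, 25.48035430908203), 1.0152802467346191)
block ((464.0410461425781, -275.744873046875), (90.95206451416016, 90.59925079345703), 88.72880554199219)
right [[617.4, -26.2, 130.0], [543.8, -38.7, 130.0]] 74.64174590944059 9.630434992033107
left [[601.6, 66.7, 130.0], [526.5, 54.7, 130.0]] 76.04516024805444 9.121253639114451
plate [[570.44858588  20.00396763 172.        ]] in side [[337.40547725 142.78149807]]
mid [572.28555427  14.1160466  130.        ]
yaw 9.373473183494319 width 94.64610840323417 plate off -0.8534797075542951 6.108489124358999
```

View pics/vs.png

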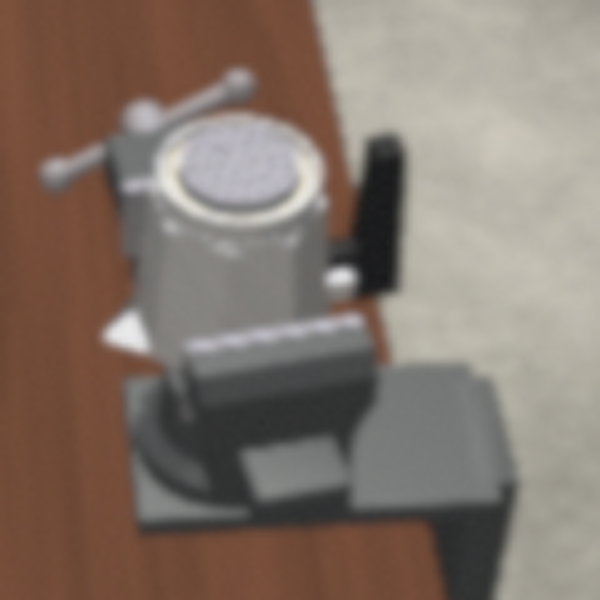

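Side view: the plate centre is at (338,143), where the top-view estimate reprojects to (337.4,142.8), so they agree. The wedge centre is (463.5,-274.7), with yaw about 0-1°. The vice middle is about (572.3,14.1), yaw 9.4°.

```bash
cat > go.py <<'E'
import sys
from h import *
def go(x,y,z,yaw):
    s=sense();r=rot(s["ee_rot"]);M=r.as_matrix();cy=np.degrees(np.arctan2(M[1,0],M[0,0]))
    d=M.T@(np.array([x,y,z])-s["eef_pos"]);dr=-((yaw-cy+90)%180-90)
    print("t",round(s["time_s"],2),"tcp",s["eef_pos"].round(1),"yaw",round(cy,2),"tilt",M[:,2].round(3),"F",s["force"].round(1),"grip",round(s["grip_width"],3),"q",s["joints"].round(2))
    print("row",d.round(1),"roll",round(dr/6,2),"or",round((dr-180*np.sign(dr))/6,2))
if __name__=="__main__": go(*map(float,sys.argv[1:5]))
E
python3 go.py 463.5 -274.7 160 1
```

```text
t 0.3 tcp [236.7 468.5 239.1] yaw 63.2 tilt [-0. -0. -1.] F [-0.8  1.2 -0.5] grip 1.005 q [ 0.88  0.31  1.5  -0.    1.33 -0.22]
row [-561.1  537.6   79.3] roll 10.37 or -19.63
```

Call:
move_arm(rows=[[[-45,43,0,0.8,1],[-90,86,0,1.6,1],[-135,129,0,2.4,1],[-180,172,0,3.2,1],[-225,215,0,4,1],[-270,259,0,4.8,1],[-315,302,0,5.6,1],[-360,345,0,6.4,1],[-405,388,0,7.3,1],[-450,431,0,8.2,1],[-490,470,0,9,1],[-530,508,20,9.8,1]]], squeeze=40)

```text
time_s: 1.8
eef_pos: [451.9, -236.0, 220.1]
ee_rot: [0.001, 0.999, 0.037, 0.001]
force: [-0.1, 0.5, -0.1]
grip_width: 1.0
```

```bash
python3 go.py 463.5 -274.7 130 1
```

```text
t 1.8 tcp [ 451.9 -236.   220.1] yaw 4.21 tilt [ 0.002 -0.002 -1.   ] F [-0.1  0.5 -0.1] grip 1.0 q [-0.71  0.29  1.58 -0.    1.27 -0.78]
row [ 8.6 39.2 90.2] roll 0.53 or -29.47
```

Call:
move_arm(rows=[[[8.6,39,40,0.53,1],[8.6,39,80,0.53,1],[8.6,39,110,0.53,1],[8.6,39,140,0.53,1],[8.6,39,163,0.53,1],[8.6,39,163,0.53,1],[8.6,39,163,0.53,1]]])

```text
time_s: 2.68
eef_pos: [464.1, -275.0, 58.1]
ee_rot: [0.002, 1.0, 0.009, 0.002]
force: [0.1, -0.9, 0.3]
grip_width: 1.0
```

```bash
python3 go.py 463.5 -274.7 57 1; python3 -c "
from h import *
t=Cam('top');s=Cam('side')
f=lambda c,y,x:cv2.resize(c.im[y:y+100,x:x+100],None,fx=4,fy=4,interpolation=cv2.INTER_CUBIC)
cv2.imwrite('pics/g.png',np.hstack([f(t,165,355),f(s,240,245)]))"
```

```text
t 2.67 tcp [ 464.1 -275.    58.1] yaw 1.03 tilt [ 0.003 -0.003 -1.   ] F [ 0.1 -0.9  0.3] grip 1.0 q [-0.75  0.55  1.66 -0.    0.92 -0.77]
row [-0.6 -0.3  1.1] roll 0.01 or -29.99
```

View pics/g.png

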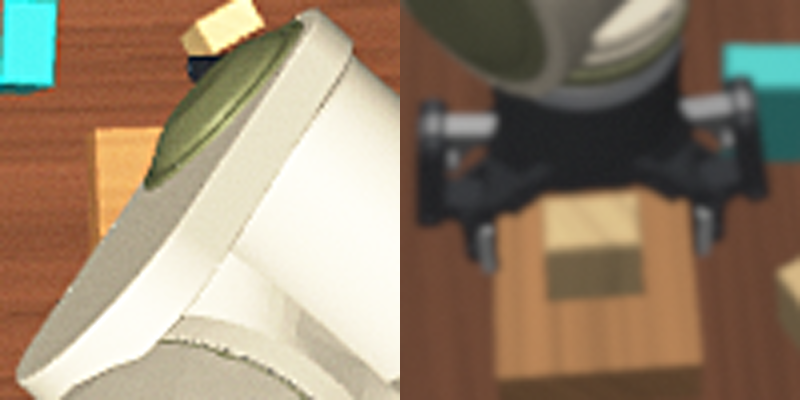

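The side view shows the fingers straddling the wedge evenly (wedge top about (592,220) in the crop, fingers at about 485 and 705). I'll close with enough squeeze and lift.

Call:
move_arm(rows=[[[0,0,0,0,-1],[0,0,0,0,-1],[0,0,0,0,-1],[0,0,0,0,-1],[0,0,0,0,-1],[0,0,0,0,-1]]], squeeze=45)

```text
time_s: 3.52
eef_pos: [464.2, -275.2, 58.7]
ee_rot: [0.002, 1.0, 0.009, 0.002]
force: [-2.0, 1.3, 5.8]
grip_width: 0.482
```

Call:
move_arm(rows=[[[0,0,-8,0,-1],[0,0,-20,0,-1],[0,0,-45,0,-1],[0,0,-80,0,-1],[0,0,-115,0,-1],[0,0,-150,0,-1],[0,0,-180,0,-1],[0,0,-180,0,-1]]])

```text
time_s: 4.53
eef_pos: [464.0, -274.9, 241.2]
ee_rot: [0.004, 1.0, 0.009, 0.004]
force: [0.5, -0.3, -0.3]
grip_width: 0.484
```

```bash
python3 go.py 578.5 -23.4 238 9.4
```

```text
t 4.53 tcp [ 464.  -274.9  241.2] yaw 1.04 tilt [ 0.008 -0.007 -1.   ] F [ 0.5 -0.3 -0.3] grip 0.484 q [-0.75  0.34  1.46 -0.    1.33 -0.77]
row [ 119.  -249.4    2.3] roll -1.39 or 28.61
```

Call:
move_arm(rows=[[[24,-50,0,-0.3,-1],[48,-100,0,-0.6,-1],[72,-150,2,-0.9,-1],[96,-200,2,-1.2,-1],[112,-235,2,-1.4,-1],[119,-249.4,2,-1.4,-1],[119,-249.4,2,-1.4,-1],[119,-249.4,2,-1.4,-1]]])

```text
time_s: 5.52
eef_pos: [578.2, -24.6, 238.0]
ee_rot: [0.004, 0.997, 0.082, 0.003]
force: [-0.0, 1.1, -0.6]
grip_width: 0.486
```

```bash
python3 go.py 578.5 -23.4 190 9.4; python3 -c "
from h import *
t=Cam('top');s=Cam('side')
f=lambda c,y,x:cv2.resize(c.im[y:y+120,x:x+120],None,fx=5,fy=5,interpolation=cv2.INTER_CUBIC)
cv2.imwrite('pics/v1.png',f(s,100,290));cv2.imwrite('pics/v1t.png',f(t,100,190))"
```

```text
t 5.53 tcp [578.2 -24.6 238. ] yaw 9.35 tilt [ 0.007 -0.007 -1.   ] F [-0.   1.1 -0.6] grip 0.486 q [-0.24  0.43  1.34 -0.01  1.37 -0.4 ]
row [ 0.3 -1.5 48. ] roll -0.01 or 29.99
```

View pics/v1.png

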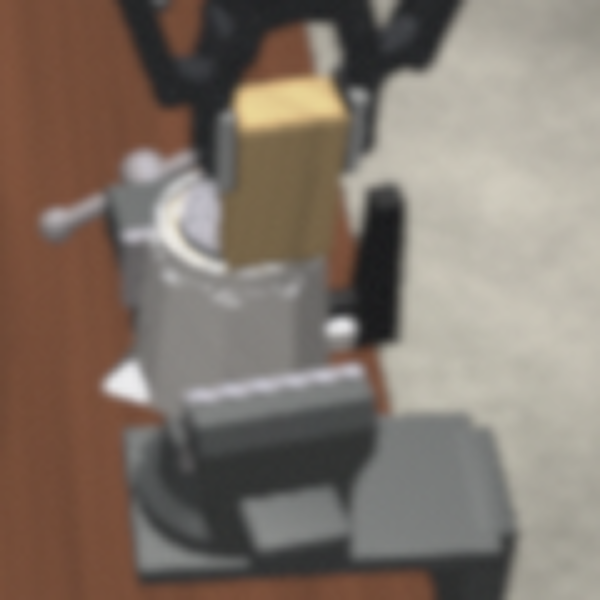

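Side view: the wedge is upright in the fingers, front foot edge at crop (222..325,262); the -y jaw liner top runs (187,398)-(362,370). I'll compare the two against the estimates.

```bash
python3 - <<'E'
from h import *
s=Cam("side");C=lambda l:np.array(l,float)/5+[290-.4,100-.4]
a=np.radians(9.4);X=np.array([np.cos(a),np.sin(a)]);N=np.array([-X[1],X[0]]);mid=np.array([572.3,14.1])
for n,uv,z in(("foot front",[[222,262],[325,262]],188.5),("top front",[[236,131],[347,124]],263.5),("liner mid",[[188,397],[362,371]],130),("liner inner",[[190,388],[362,365]],130),("plate?",[[240,215]],172)):
    P=s.plane(C(uv),z)[:,:2];print(n,P.round(1).tolist(),"vice x,y",((P-mid)@X).round(1),((P-mid)@N).round(1))
p=sense()["eef_pos"][:2]-mid;print("tcp",p@X,p@N)
E
```

```text
foot front [[557.8, -26.3], [597.9, -28.9]] vice x,y [-20.9  18.2] [-37.5 -46.6]
top front [[558.3, -40.3], [598.9, -38.8]] vice x,y [-22.7  17.6] [-51.4 -56.6]
liner mid [[544.8, -40.9], [617.3, -30.8]] vice x,y [-36.1  37. ] [-49.8 -51.6]
liner inner [[546.1, -35.8], [617.8, -27.3]] vice x,y [-34.   38.1] [-45.  -48.2]
plate? [[570.9, 20.5]] vice x,y [-0.3] [6.6]
tcp -0.3541847388231268 -38.976632204808645
```

View pics/v1t.png

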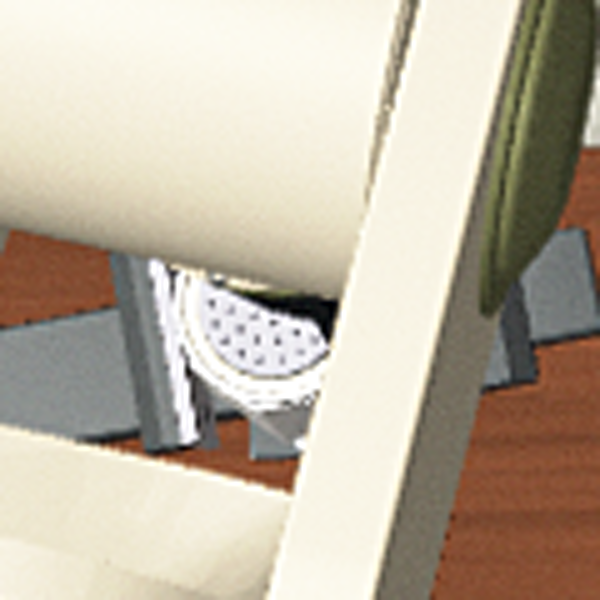

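Call:
move_arm(rows=[[[0.3,-0.8,12,0,-1],[0.3,-0.8,24,0,-1],[0.3,-0.8,36,0,-1],[0.3,-0.8,48,0,-1],[0.3,-0.8,58,0,-1],[0.3,-0.8,66,0,-1],[0.3,-0.8,71,0,-1],[0.3,-0.8,71,0,-1],[0.3,-0.8,71,0,-1]]])

```text
time_s: 6.8
eef_pos: [579.2, -24.2, 167.7]
ee_rot: [0.004, 0.997, 0.082, 0.004]
force: [-0.1, 0.3, -1.7]
grip_width: 0.482
```

```bash
python3 go.py 578.5 -23.4 155 9.4;python3 - <<'E'
from h import *
for i in range(1):print(sense()["wrist_torque"])
s=Cam("side");t=Cam("top")
f=lambda c,y,x:cv2.resize(c.im[y:y+120,x:x+120],None,fx=5,fy=5,interpolation=cv2.INTER_CUBIC)
cv2.imwrite('pics/v2.png',f(s,100,290))
E
```

```text
t 6.8 tcp [579.2 -24.2 167.7] yaw 9.35 tilt [ 0.008 -0.008 -1.   ] F [-0.1  0.3 -1.7] grip 0.482 q [-0.24  0.49  1.43 -0.01  1.21 -0.4 ]
row [-0.6 -1.  12.7] roll -0.01 or 29.99
[-0.03364535 -0.00131205  0.00617038]
```

View pics/v2.png

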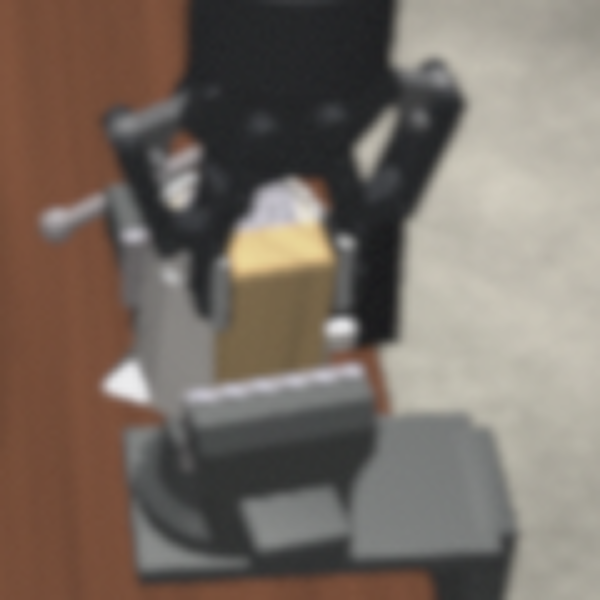

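Side view: the wedge foot has entered the gap behind the -y jaw liner, with no contact force. Descending gently.

Call:
move_arm(rows=[[[-0.6,-0.7,4,0,-1],[-0.6,-0.7,8,0,-1],[-0.6,-0.7,11,0,-1],[-0.6,-0.7,12,0,-1],[-0.6,-0.7,12,0,-1]]])

```text
time_s: 7.52
eef_pos: [578.7, -23.7, 155.8]
ee_rot: [0.004, 0.997, 0.081, 0.004]
force: [1.1, 0.4, 3.1]
grip_width: 0.482
```

```bash
python3 go.py 578.5 -23.4 150 9.4
```

```text
t 7.53 tcp [578.7 -23.7 155.8] yaw 9.35 tilt [ 0.009 -0.008 -1.   ] F [1.1 0.4 3.1] grip 0.482 q [-0.24  0.5   1.45 -0.01  1.18 -0.4 ]
row [-0.2 -0.3  5.8] roll -0.01 or 29.99
```

```bash
python3 - <<'E'
from h import *
F=[];T=[]
for i in range(6):
    s=sense();F.append(s["force"]);T.append(s["wrist_torque"]);eyes.capture("top")
a=np.radians(9.4);Rz=np.array([[np.cos(a),np.sin(a),0],[-np.sin(a),np.cos(a),0],[0,0,1]])
print((np.array(F)@Rz.T).round(2),(np.mean(T,0)@Rz.T).round(3))
E
```

```text
[[ 1.15  0.22  3.14]
 [ 0.49 -0.59  3.  ]
 [ 0.23  0.13  2.94]
 [ 0.88 -0.87  3.49]
 [-0.47 -0.31  4.22]
 [-0.17 -0.3   3.46]] [ 0.015 -0.094  0.053]
```

```bash
python3 - <<'E'
from h import *
s=Cam("side");t=Cam("top")
P,g=tri(s,[[357.6,165.4]],t,[[248.8,138.8]]);print(P,g)
a=np.radians(9.4);d=P[:2]-[572.3,14.1];print(d@[np.cos(a),np.sin(a)],d@[-np.sin(a),np.cos(a)])
for z in(110,130,150):
    P=s.plane([[357.6,165.4]],z)[0];d=P[:2]-[572.3,14.1];print(z,d@[np.cos(a),np.sin(a)],d@[-np.sin(a),np.cos(a)])
f=lambda c,y,x,h,w:cv2.resize(c.im[y:y+h,x:x+w],None,fx=8,fy=8,interpolation=cv2.INTER_CUBIC)
cv2.imwrite('pics/v3.png',f(s,125,315,65,65))
E
```

```text
[619.59455844  23.26409457 103.18565894] 3.088160563076493
48.156229319923376 1.3166113192011693
110 43.829817191074646 -5.498894623220706
130 35.82165279540318 -25.596442392957787
150 27.81348839973162 -45.69399016269474
```

View pics/v3.png

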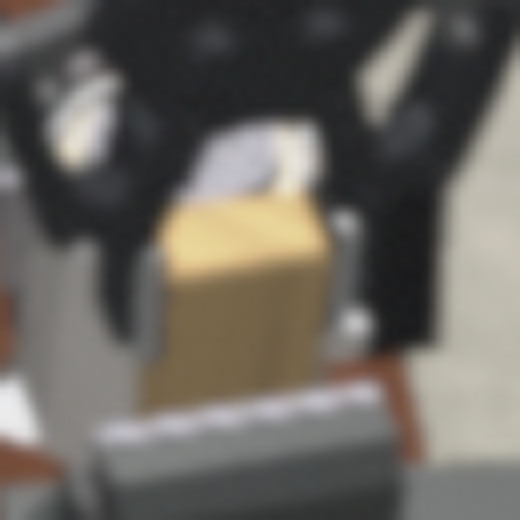

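There is a light contact, about 3.4 N. The wrist moments put it at the wedge's +x end, with a yaw couple wanting a slightly larger yaw. I'll back up, turn about +1.2°, and come down again.

Call:
move_arm(rows=[[[0,0,-2,0,-1],[-0.2,0,-4,-0.2,-1],[-0.2,0,-4,-0.2,-1],[-0.2,0,-2,-0.2,-1],[-0.2,0,0,-0.2,-1],[-0.2,0,0,-0.2,-1]]])

```text
time_s: 8.68
eef_pos: [578.7, -23.5, 155.9]
ee_rot: [0.004, 0.996, 0.092, 0.004]
force: [0.3, 0.2, 2.8]
grip_width: 0.485
```

```bash
cat > f.py <<'E'
from h import *
F=[];T=[]
for i in range(5):
    s=sense();F.append(s["force"]);T.append(s["wrist_torque"]);eyes.capture("top")
a=np.radians(9.4);Rz=np.array([[np.cos(a),np.sin(a),0],[-np.sin(a),np.cos(a),0],[0,0,1]])
d=Rz@(s["eef_pos"]-[572.3,14.1,85]);print("vice F",(np.mean(F,0)@Rz.T).round(2),"T",(np.mean(T,0)@Rz.T).round(3),"tcp vice",d.round(2),s["time_s"],s["grip_width"])
E
python3 f.py; python3 go.py 578.5 -23.4 150 9.4
```

```text
vice F [1.3  0.96 3.33] T [ 0.323 -0.309 -0.06 ] tcp vice [  0.14 -38.19  70.89] 8.875 0.485929256049116
t 8.93 tcp [578.7 -23.6 155.9] yaw 10.55 tilt [ 0.009 -0.007 -1.   ] F [2.2 0.9 3.3] grip 0.484 q [-0.24  0.5   1.45 -0.01  1.18 -0.42]
row [-0.2 -0.2  5.9] roll 0.19 or -29.81
```

Call:
move_arm(rows=[[[0,0,-3,0,-1],[0,0,-6,0.1,-1],[0,0,-6,0.1,-1],[0,0,-6,0.1,-1]]])

```text
time_s: 9.43
eef_pos: [578.5, -23.6, 161.8]
ee_rot: [0.004, 0.996, 0.087, 0.004]
force: [-0.1, -0.7, -0.5]
grip_width: 0.484
```

```bash
python3 f.py
```

```text
vice F [-0.02 -1.02 -0.24] T [-0.05   0.006  0.005] tcp vice [ 6.000e-02 -3.815e+01  7.685e+01] 9.625 0.4864241224670631
```

Call:
move_arm(rows=[[[0,1,0,0,-1],[0,1,3,0,-1],[0,1,6,0,-1],[0,1,6,0,-1]]])

```text
time_s: 10.18
eef_pos: [578.9, -23.8, 155.8]
ee_rot: [0.003, 0.996, 0.087, 0.004]
force: [0.9, 5.8, 1.9]
grip_width: 0.484
```

```bash
python3 f.py
```

```text
vice F [1.64 5.24 2.28] T [ 1.095 -0.213 -0.094] tcp vice [  0.29 -38.47  70.74] 10.375 0.48366918726222724
```

The jaw pushes back (+5 N) when I go 1 mm toward it, so the wedge was just touching the -y jaw. The gap's centre is about 1 mm toward the chamber.

Call:
move_arm(rows=[[[0,-0.6,-3,0,-1],[-0.3,-1.3,-3,0,-1],[-0.3,-1.3,-1,0,-1],[-0.3,-1.3,1,0,-1],[-0.3,-1.3,1,0,-1]]])

```text
time_s: 11.05
eef_pos: [578.3, -22.8, 154.6]
ee_rot: [0.004, 0.996, 0.087, 0.004]
force: [1.6, -1.8, 1.8]
grip_width: 0.486
```

```bash
python3 f.py
```

```text
vice F [ 0.04 -2.31  1.95] T [-0.447  0.005  0.014] tcp vice [-2.000e-02 -3.721e+01  6.975e+01] 11.25 0.482708182277826
```

Call:
move_arm(rows=[[[0,0.3,-2,0,-1],[0,0.5,-2,0,-1],[0,0.5,0,0,-1],[0,0.5,2,0,-1],[0,0.5,3,0,-1],[0,0.5,3,0,-1]]])

```text
time_s: 12.05
eef_pos: [578.6, -23.2, 151.8]
ee_rot: [0.004, 0.996, 0.087, 0.005]
force: [1.1, -2.0, 1.4]
grip_width: 0.482
```

```bash
python3 f.py
```

```text
vice F [ 0.69 -3.25  1.86] T [-0.442 -0.063 -0.011] tcp vice [  0.08 -37.79  66.84] 12.25 0.48360361139180913
```

Call:
move_arm(rows=[[[0,0.2,-0.5,0,-1],[0,0.3,-0.5,0,-1],[0,0.3,-0.5,0,0.05],[0,0.3,-0.5,0,0.15],[0,0.3,-0.5,0,0.25],[0,0.3,-0.5,0,0.3],[0,0.3,-0.5,0,0.3]]])

```text
time_s: 13.18
eef_pos: [578.6, -23.4, 152.3]
ee_rot: [0.003, 0.996, 0.087, 0.004]
force: [-0.3, 0.3, 0.6]
grip_width: 0.653
```

```bash
python3 f.py; python3 - <<'E'
from h import *
s=Cam("side")
f=lambda c,y,x,h,w:cv2.resize(c.im[y:y+h,x:x+w],None,fx=8,fy=8,interpolation=cv2.INTER_CUBIC)
cv2.imwrite('pics/v4.png',f(s,125,315,65,65))
E
```

```text
vice F [-0.02  0.16  0.17] T [-0.005  0.001  0.01 ] tcp vice [ 5.000e-02 -3.809e+01  6.732e+01] 13.375 0.6437553466965673
```

View pics/v4.png

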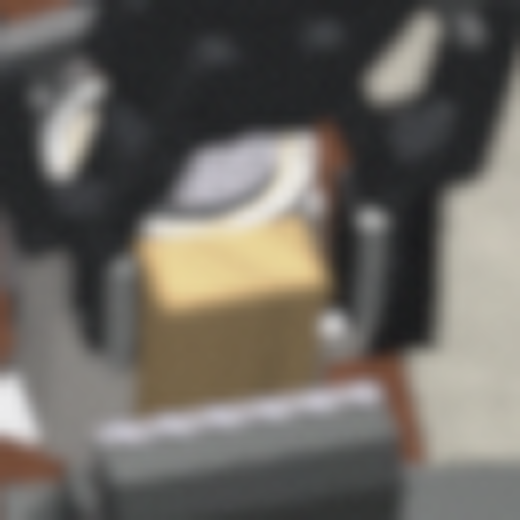

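The wedge is released and has dropped in. I'll retreat upward and check its height and the chamber.

Call:
move_arm(rows=[[[0,0,-15,0,0.3],[0,0,-40,0,0.3],[0,0,-75,0,0.3],[0,0,-110,0,0.3],[-60,0,-130,0,-1],[-110,0,-130,0,-1],[-110,0,-130,0,-1]]])

```text
time_s: 14.35
eef_pos: [467.0, -41.7, 282.9]
ee_rot: [0.004, 0.996, 0.086, 0.005]
force: [1.2, -0.0, -0.1]
grip_width: 0.014
```

```bash
python3 - <<'E'
from h import *
s=Cam("side");t=Cam("top")
f=lambda c,y,x:cv2.resize(c.im[y:y+80,x:x+80],None,fx=5,fy=5,interpolation=cv2.INTER_CUBIC)
cv2.imwrite('pics/v5.png',np.hstack([f(s,115,305),f(t,120,215)]))
E
```

```text
(no output)
```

View pics/v5.png

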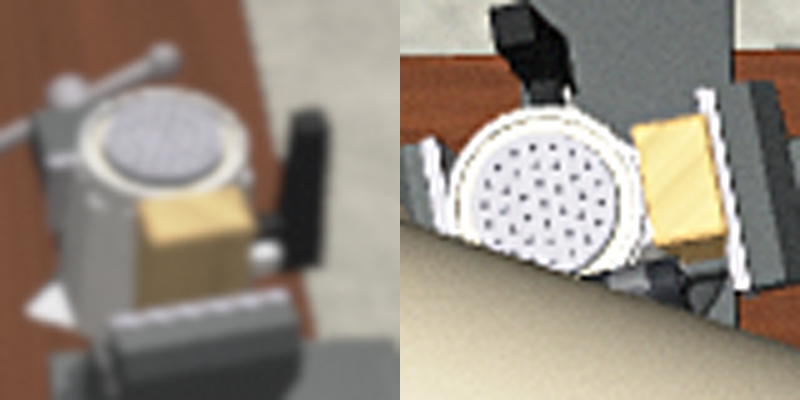

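```bash
python3 - <<'E'
from h import *
s=Cam("side");t=Cam("top");k=-.4
S=lambda u:[[u[0]/5+305+k,u[1]/5+115+k]];T=lambda u:[[(u[0]-400)/5+215+k,u[1]/5+120+k]]
a=np.radians(9.4);Rz=np.array([[np.cos(a),np.sin(a),0],[-np.sin(a),np.cos(a),0],[0,0,1]]);o=np.array([572.3,14.1,85])
Q=[]
for u,v in(((143,245),(725,238)),((253,232),(705,115)),((140,203),(655,248)),((240,188),(632,128))):
    P,g=tri(s,S(u),t,T(v));Q.append(Rz@(P-o));print(Q[-1].round(1),round(g,1))
print("wedge top",np.mean(Q,0))
P,g=tri(s,S((164,140)),t,T((550,200)));print("plate",P,Rz@(P-o),g, t.plane(T((550,200)),172))
E
python3 go.py 570.4 20 200 9.4
```

```text
[-24.1 -50.4  85.4] 2.5
[ 20.1 -51.4  83.8] 1.1
[-21.  -26.6  85.6] 1.8
[ 21.2 -26.1  84.7] 1.2
wedge top [ -0.93827699 -38.62991654  84.86795078]
plate [571.23162538  19.87645164 172.67511975] [-0.11058414  5.8733797  87.67511975] 1.67893180450248 [[572.17299871  19.97825831 172.        ]]
t 14.55 tcp [469.9 -41.7 281.8] yaw 9.97 tilt [ 0.011 -0.006 -1.   ] F [ 0.7 -0.2  0.2] grip 0.004 q [-0.34  0.16  1.58 -0.    1.39 -0.51]
row [108.9 -44.   82.5] roll 0.09 or -29.91
```

The wedge top is 85 mm above the bed (foot ≈10, expected 8-13), at x ≈ -1, y ≈ -38.6. The plate centre hasn't moved, so the chamber stayed put. On to the plate, with the fingers shut.

Call:
move_arm(rows=[[[40,-16,0,0,-1],[80,-32,10,0,-1],[109.7,-44,40,0,-1],[109.7,-44,70,0,-1],[109.7,-44,88,0,-1],[109.7,-44,93,0,-1],[109.7,-44,93,0,-1]]], squeeze=40)

```text
time_s: 15.42
eef_pos: [571.8, 20.1, 189.6]
ee_rot: [0.004, 0.996, 0.087, 0.005]
force: [0.3, 0.4, 0.1]
grip_width: -0.001
```

```bash
python3 f.py; python3 go.py 571 20 174 9.4
```

```text
vice F [0.04 0.07 0.16] T [ 0.007 -0.009  0.003] tcp vice [  0.29   5.92 105.26] 15.625 -0.002378323337030814
t 15.68 tcp [571.5  20.  190.1] yaw 9.97 tilt [ 0.012 -0.007 -1.   ] F [ 0.2 -0.1  0.4] grip -0.0 q [-0.17  0.45  1.43 -0.    1.25 -0.34]
row [-0.7 -0.3 16.1] roll 0.09 or -29.91
```

Call:
move_arm(rows=[[[-0.5,-0.3,4,0,-1],[-0.5,-0.3,8,0,-1],[-0.5,-0.3,11,0,-1],[-0.5,-0.3,12,0,-1],[-0.5,-0.3,13,0,-1],[-0.5,-0.3,13,0,-1]]])

```text
time_s: 16.42
eef_pos: [571.2, 20.1, 177.5]
ee_rot: [0.004, 0.996, 0.087, 0.006]
force: [-3.4, 0.8, 5.4]
grip_width: -0.0
```

```bash
python3 f.py
```

```text
vice F [-2.61  1.08  5.43] T [0.215 0.46  0.008] tcp vice [-0.16  6.18 92.53] 16.625 -0.003178633083238091
```

Call:
move_arm(rows=[[[-0.3,0,1,0,-1],[-0.5,0,2,0,-1],[-0.5,0,3,0,-1],[-0.5,0,4,0,-1],[-0.5,0,4,0,-1]]])

```text
time_s: 17.3
eef_pos: [571.0, 20.1, 174.5]
ee_rot: [0.004, 0.996, 0.087, 0.006]
force: [-1.9, 1.4, 7.5]
grip_width: 0.0
```

```bash
python3 f.py; python3 go.py 571 20 172 9.4
```

```text
vice F [-2.14  1.61  8.27] T [ 0.252  0.404 -0.016] tcp vice [-0.27  6.14 89.54] 17.5 -0.004764758603823187
t 17.55 tcp [571.   20.1 174.5] yaw 9.98 tilt [ 0.014 -0.007 -1.   ] F [-3.   0.8  7.9] grip -0.001 q [-0.17  0.46  1.46 -0.    1.21 -0.34]
row [-0.1  0.1  2.5] roll 0.1 or -29.9
```

Call:
move_arm(rows=[[[0,0,0.8,0,-1],[-0.2,0,1.6,0,-1],[-0.2,0,2.4,0,-1],[-0.2,0,2.4,0,-1]]])

```text
time_s: 18.05
eef_pos: [571.2, 20.1, 174.0]
ee_rot: [0.004, 0.996, 0.087, 0.007]
force: [-5.2, 0.5, 14.4]
grip_width: -0.0
```

```bash
python3 f.py; python3 go.py 571 20 172 9.4
```

```text
vice F [-5.19  2.07 15.04] T [0.349 0.909 0.003] tcp vice [-0.1   6.14 89.01] 18.25 0.0031100389081509167
t 18.3 tcp [571.2  20.1 174. ] yaw 9.99 tilt [ 0.016 -0.007 -1.   ] F [-5.5  0.6 14.8] grip -0.0 q [-0.17  0.46  1.46 -0.    1.2  -0.34]
row [-0.3  0.1  2. ] roll 0.1 or -29.9
```

Plate home: the force rose steeply to 15 N with the tip at z = 166, 6 mm below its start. My picture quota is used, so I'll check numerically, against the earlier crop, that the wedge and chamber have not shifted.

```bash
python3 - <<'E'
from h import *
s=Cam("side");v=cv2.imread("pics/v5.png")[:,:400]
big=cv2.resize(s.im[115:195,305:385],None,fx=5,fy=5,interpolation=cv2.INTER_CUBIC)
for n,(x,y,w,h) in dict(wedge=(135,190,125,115),spout=(25,270,60,60),handle=(270,170,60,100),jaw=(100,285,200,100)).items():
    r=cv2.matchTemplate(big,v[y:y+h,x:x+w],cv2.TM_CCOEFF_NORMED);_,m,_,l=cv2.minMaxLoc(r);print(n,round(m,3),"shift px",(l[0]-x)/5,(l[1]-y)/5)
E
python3 f.py
```

```text
wedge 0.999 shift px 0.0 0.0
spout 0.999 shift px 0.0 0.0
handle 0.999 shift px 0.0 0.0
jaw 1.0 shift px 0.0 0.0
vice F [-5.27  2.3  14.68] T [ 0.364  0.922 -0.003] tcp vice [-0.09  6.14 89.01] 18.55 -0.001231787597073679
```

Nothing has shifted, and the press is steady at about 15 N. Handing in.

```bash
python3 -c "
from rig import ctrl
print(ctrl.finish_job())"
```

```text
the job is handed in; nothing more can be done
None
```

The wedge is in the gap on the -y jaw side and let go of, and I handed the job in with the plate still held down in the collar, at about 18.6 s of the 45 s.

- **Wedge:** I lowered it with light contact and let go just above the snug height, so it settled under its own weight. Its foot is about 10 mm above the bed, x is about -1 mm along the jaws and its centre is about 38.6 mm from the middle. That fits the expected 8–13 mm and 38 mm.
- **Plate:** The closed fingertips held it at about 15 N. The tips stand at z ≈ 166, 6 mm below the plate's starting height. The force rose steeply over the last half millimetre, so it is on its stop.
- **Chamber:** While I found the gap's centre, the wedge pressed the jaw with up to about 5 N and the chamber with up to about 3 N. The plate's position before and after differed by less than 1–2 mm, the limit of the measurement. During the press, an image match of wedge, chamber spout, handle and jaw showed no shift.
- **Checks that disagreed:**
  - The chamber's offset from the vice's middle measured about 6 mm against the stated 7.5.
  - The jaw spacing measured 94.6 mm against 96.
  - The press ended with a sideways force of about 5–6 N, which I left as it was.
- **Not checked by eye:** I had used all 12 picture views, so the final check was numerical only.

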